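# Split the case-press die set onto the spigot rail, in the same order

## Robot

A 6-joint arm with a two-finger parallel gripper is mounted at the origin on a cart in front of the work surface, level with it; the furniture and walls round the work are solid. World frame = base frame: x ahead of the robot, y to its left, z up, the work surface at z = 0. Lengths are in m, angles in degrees, forces in N, time in s.
With the tool pointing down it reaches from about 0.25 to 0.725 m from the base axis. Payload 9.7 kg.
Tool frame: the origin (TCP) lies between the finger pads; the fingertips stand bot.tcp_to_tips ahead of it and the grasp point (between the pads) lies 11 mm behind it (bot.tcp_to_tips is the distance from the TCP to the fingertips, in m); z points along the fingers, y is the line along which they close (so a half turn about z gives the same grasp; the last joint's range is limited). The gripper opens to 85 mm and grips with 20 to 120 N. Pads are 22 mm wide; open, the fingers measure 114 mm over their backs; the gripper's body (76 mm by 85 mm) begins 54 mm behind the grasp point. The pads swing forward as they close: fully open they stand 13 mm farther back than shut.
Start: joints at [75.516, 4.979, 10.078, 95.1, 0, 90], TCP at [0.138, 0.533, 0.213] pointing down, gripper open.
Joint ranges: [-179.16, 179.16], [-48.56, 103.87], [-65.8, 70.77], [-126.05, 130.52], [-82.76, 87.17], [-180, 180]. Speed limits (degrees/s): [127.2, 127.2, 147.25, 180, 180, 180].

## Interface

Orientations are given as [roll, pitch, yaw] about the fixed x, y, z axes, in that order (R = Rz(yaw) Ry(pitch) Rx(roll)).
In Python, from workcell import bot gives the robot as it stands. The module is installed in compiled form; this text tells all that it offers.
- The arm moves only by the tool carry_out, never from a script. Its arguments are lists of equal length, an entry for each row: "linear": the shift along the world's x, y, z normalised to -1 to 1, where 1 is 2 cm, a list of three; "rotation": the turn, a rotation vector about the world's x, y, z normalised to -1 to 1, where 1 is 8 degrees, a list of three; "grip": the closure, from -1 (fully open) to 1 (shut). In form: {"linear": [[tx, ty, tz], ...], "rotation": [[rx, ry, rz], ...], "grip": [grip, ...]}. A call has 1 to 12 rows; each row shifts and turns the commanded pose from where the row before left it; what a row does not reach is not made up. A row lasts 1/10 s, in which the tool goes at most 50 mm and 8.59 degrees, less where a joint would pass 70% of its speed; a pose out of reach is approached as far as the arm can. A call with a number of a shift or a turn outside -1 to 1 is refused whole. A call with a gripper value outside its range is refused whole. The fingers move at their own pace and stop on an object; "grip_force" is the grip in N (left out, the last holds). Time passes only in rows, so rows that do not move let the fingers close. It gives the time, the measured TCP pose, the force, the opening and the grip force at its end, in the units of the state.
- bot.get_obs(): the state, without advancing time (a new reading comes with each control period).
- bot.camera(name): name is "scene" or "top"; returns the picture (384x512x3 uint8, blue, green, red); there is no depth.
- bot.camera_model(name): a dict with "fx", "fy", "cx", "cy" (pixels), "camera_from_world" (4x4, takes a point from world to camera coordinates). Camera axes: x right, y up, looking along -z (the intrinsics and any distortion apply to the point x, -y, -z); pixel columns grow to the right and rows downward; lengths in m; the calibration is good to about 2 mm. A picture is of the moment at which its call begins. camera_model takes no time and is no camera call.
- bot.job_done(): hands the job in; it is judged then, once.
The state is a dict: "time": time; "q": joint angles; "qd": joint speeds; "joint_efforts": joint torques, N m; "ee_pos": TCP position; "tcp_rot": TCP orientation; "wrist_force": force on the tool from outside, world axes, zero at the start; "torque": the same for the moment, N m; "opening": finger opening in m; "grasp_force": force on a finger pad.
Only numpy, scipy, OpenCV 4.12 (cv2) and the standard library are available. Lean on these libraries where they do the work, as an engineer would, in place of code of your own. Each camera call takes 0.05 s, during which the arm holds its last target. There are 200 camera calls.

## Task

The case-press dies stand as four nested pairs in a row on the wooden block. Take the white upper dies out and set them on the spigots of the red rail in the same order, so that, counted from the left as the robot sees it, each upper die has the same place on the rail as its lower die has on the block and the pairs can be matched at a glance at the press. Each upper die must stand upright and fully down over its spigot; the aluminium lower dies stay where they are on the block.

Things in the scene. Friction and masses are not known exactly. Their poses are not given: they have to be found in the camera images.
- block: beech block, 66 x 246 mm, top 18 mm above the bench, fixed; its long side runs left-right as seen from the robot, give or take a few degrees. Origin: centre of its underside; y along the row to the left, x across it, away from the robot. Four brass pegs (10 mm across, 4 mm high) under the lower dies at y = +87, +29, -29, -87 mm.
- rail: red steel rail, 46 x 238 mm, top 12 mm above the bench, fixed; it too runs left-right, give or take a few degrees. Origin: centre of its underside; y along the row to the left, x away from the robot. Four steel spigots at y = +81, +27, -27, -81 mm: 8 mm across, 10 mm high, upper half coned to a 2 mm tip. A die fully down has its origin level with the rail's top.
- upper_a: upper die, smallest of the four: white nylon, a round foot 24 mm across and 14 mm high with a round grip stem on top, 16 mm across and 22 mm high (whole die 36 mm high). Origin: centre of the foot's underside, z up along the stem. The underside has a bore 16 mm wide and 12 mm deep. At the start it stands nested in lower_a.
- upper_b: upper die, second smallest of the four: white nylon, a round foot 30 mm across and 14 mm high with a round grip stem on top, 16 mm across and 22 mm high (whole die 36 mm high). Origin: centre of the foot's underside, z up along the stem. The underside has a bore 16 mm wide and 12 mm deep. At the start it stands nested in lower_b.
- upper_c: upper die, second largest of the four: white nylon, a round foot 36 mm across and 14 mm high with a round grip stem on top, 16 mm across and 22 mm high (whole die 36 mm high). Origin: centre of the foot's underside, z up along the stem. The underside has a bore 16 mm wide and 12 mm deep. At the start it stands nested in lower_c.
- upper_d: upper die, largest of the four: white nylon, a round foot 42 mm across and 14 mm high with a round grip stem on top, 16 mm across and 22 mm high (whole die 36 mm high). Origin: centre of the foot's underside, z up along the stem. The underside has a bore 16 mm wide and 12 mm deep. At the start it stands nested in lower_d.
- lower_a: lower die, smallest of the four: plain aluminium cup, loose, 36 mm across and 15 mm high, with a recess 28 mm wide and 10 mm deep (its floor is 5 mm above the underside) in which upper_a rests with 2 mm play all round. Origin: centre of its underside, z up. It sits over a peg of the block with 2 mm play and stays there.
- lower_b: lower die, second smallest of the four: plain aluminium cup, loose, 42 mm across and 15 mm high, with a recess 34 mm wide and 10 mm deep (its floor is 5 mm above the underside) in which upper_b rests with 2 mm play all round. Origin: centre of its underside, z up. It sits over a peg of the block with 2 mm play and stays there.
- lower_c: lower die, second largest of the four: plain aluminium cup, loose, 48 mm across and 15 mm high, with a recess 40 mm wide and 10 mm deep (its floor is 5 mm above the underside) in which upper_c rests with 2 mm play all round. Origin: centre of its underside, z up. It sits over a peg of the block with 2 mm play and stays there.
- lower_d: lower die, largest of the four: plain aluminium cup, loose, 54 mm across and 15 mm high, with a recess 46 mm wide and 10 mm deep (its floor is 5 mm above the underside) in which upper_d rests with 2 mm play all round. Origin: centre of its underside, z up. It sits over a peg of the block with 2 mm play and stays there.
Not all that is in view belongs to the job. What is shaped like the upper_b but blue or turquoise is not meant.

How it is judged (in metres and radians):
At the end, for the whole second after the job is handed in: Each upper die is on the spigot with its lower die's place from the left: within 8 mm along and across the rail, underside within 3 mm of the rail's top, upright within 0.1 rad. Lower dies within 8 mm of their start, upright within 0.1 rad. All released and at rest (under 0.02 m/s) (((y of lower_a in the frame of block between 0.075 and 0.099 m and y of upper_a in the frame of rail between 0.073 and 0.089 m) or (y of lower_a in the frame of block between 0.017 and 0.041 m and y of upper_a in the frame of rail between 0.019 and 0.035 m) or (y of lower_a in the frame of block between -0.041 and -0.017 m and y of upper_a in the frame of rail between -0.035 and -0.019 m) or (y of lower_a in the frame of block between -0.099 and -0.075 m and y of upper_a in the frame of rail between -0.089 and -0.073 m)) and x of upper_a in the frame of rail between -0.008 and 0.008 m and z of upper_a in the frame of rail between 0.009 and 0.015 m and angle between each of upper_a, lower_a, upper_b, lower_b, upper_c, lower_c, upper_d, lower_d's own z axis and vertical below 0.1 rad and linear speed of each of upper_a, lower_a, upper_b, lower_b, upper_c, lower_c, upper_d, lower_d below 0.02 m/s and distance of each of lower_a, lower_b, lower_c, lower_d from where it was at the start of the episode below 0.008 m and ((y of lower_b in the frame of block between 0.075 and 0.099 m and y of upper_b in the frame of rail between 0.073 and 0.089 m) or (y of lower_b in the frame of block between 0.017 and 0.041 m and y of upper_b in the frame of rail between 0.019 and 0.035 m) or (y of lower_b in the frame of block between -0.041 and -0.017 m and y of upper_b in the frame of rail between -0.035 and -0.019 m) or (y of lower_b in the frame of block between -0.099 and -0.075 m and y of upper_b in the frame of rail between -0.089 and -0.073 m)) and x of upper_b in the frame of rail between -0.008 and 0.008 m and z of upper_b in the frame of rail between 0.009 and 0.015 m and ((y of lower_c in the frame of block between 0.075 and 0.099 m and y of upper_c in the frame of rail between 0.073 and 0.089 m) or (y of lower_c in the frame of block between 0.017 and 0.041 m and y of upper_c in the frame of rail between 0.019 and 0.035 m) or (y of lower_c in the frame of block between -0.041 and -0.017 m and y of upper_c in the frame of rail between -0.035 and -0.019 m) or (y of lower_c in the frame of block between -0.099 and -0.075 m and y of upper_c in the frame of rail between -0.089 and -0.073 m)) and x of upper_c in the frame of rail between -0.008 and 0.008 m and z of upper_c in the frame of rail between 0.009 and 0.015 m and ((y of lower_d in the frame of block between 0.075 and 0.099 m and y of upper_d in the frame of rail between 0.073 and 0.089 m) or (y of lower_d in the frame of block between 0.017 and 0.041 m and y of upper_d in the frame of rail between 0.019 and 0.035 m) or (y of lower_d in the frame of block between -0.041 and -0.017 m and y of upper_d in the frame of rail between -0.035 and -0.019 m) or (y of lower_d in the frame of block between -0.099 and -0.075 m and y of upper_d in the frame of rail between -0.089 and -0.073 m)) and x of upper_d in the frame of rail between -0.008 and 0.008 m and z of upper_d in the frame of rail between 0.009 and 0.015 m); the robot touches nothing.
It also fails if it takes over 80 s, if anything falls off the work surface, if the arm or the gripper's body presses on something with over 40 N, if the wrist force passes 120 N, or if a joint passes its speed limit or range.

## Working session

There is one attempt and no reset: what is moved stays moved. The work goes in short steps, Python scripts to look and compute and a tool call to move; the robot and the scene stay as the last step left them, time stands still between calls to the robot, and variables do not carry over. Pictures are saved under pics/ and viewed, at most 14 in all, crops included, and the job is handed in when it is done.

Besides the shell and the picture viewer there is one more tool, called after "Call:" by a JSON object that holds its "fn" and its "kwargs". carry_out: Moves the arm, as the interface text tells. Its arguments: {"type":"object","properties":{"linear":{"type":"array","items":{"type":"array","items":{"type":"number"}}},"rotation":{"type":"array","items":{"type":"array","items":{"type":"number"}}},"grip":{"type":"array","items":{"type":"number"}},"grip_force":{"type":"number"}},"required":["linear","rotation","grip"]}

```bash
mkdir -p pics; python3 - <<'E'
from workcell import bot
import cv2,json
o=bot.get_obs();print(o,bot.tcp_to_tips)
for n in("scene","top"):
    cv2.imwrite(f"pics/{n}0.png",bot.camera(n)); print(n,bot.camera_model(n))
E
```

```text
{'time': 0.0, 'q': array([ 7.55159755e+01,  5.01266914e+00,  1.00344410e+01,  9.51005548e+01,
       -2.77162018e-04,  8.99997328e+01]), 'qd': array([ 0.02919678, -0.02780828, -0.03190191, -0.01109451,  0.03460869,
        0.13912166]), 'joint_efforts': array([-1.60293890e-03, -5.20380235e+01,  4.64810300e+01,  1.61416736e-02,
       -1.62876981e-04, -1.64419390e-06]), 'ee_pos': array([0.13749677, 0.53226689, 0.21196793]), 'tcp_rot': array([-1.79921217e+02,  2.76794288e-04,  1.65516243e+02]), 'wrist_force': array([-0.81120933,  0.62927006,  0.5627977 ]), 'torque': array([-0.0169653 ,  0.02381811,  0.04794622]), 'grasp_force': 0.0, 'opening': 0.08559635502673663} 0.008
scene {'fx': 353.520412943819, 'fy': 353.520412943819, 'cx': 256.04504614374156, 'cy': 189.51294255492553, 'camera_from_world': array([[ 0.39282945, -0.91958444, -0.00703437, -0.23984222],
       [ 0.70433416,  0.29594276,  0.64523738, -0.38495224],
       [-0.59126848, -0.25842279,  0.76394977, -0.60110344],
       [ 0.        ,  0.        ,  0.        ,  1.        ]])}
top {'fx': 489.5815240142834, 'fy': 489.5815240142834, 'cx': 259.64909918827686, 'cy': 194.80768608670215, 'camera_from_world': array([[ 0.02570525, -0.99910001, -0.03374036, -0.01983154],
       [ 0.99405596,  0.02197451,  0.10662962, -0.50080015],
       [-0.10579222, -0.03628075,  0.99372618, -0.8667695 ],
       [ 0.        ,  0.        ,  0.        ,  1.        ]])}
```

View pics/scene0.png

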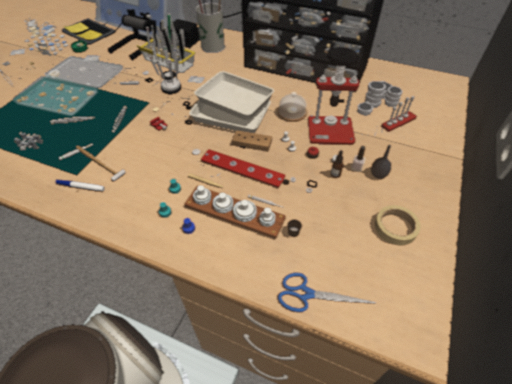

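View pics/top0.png

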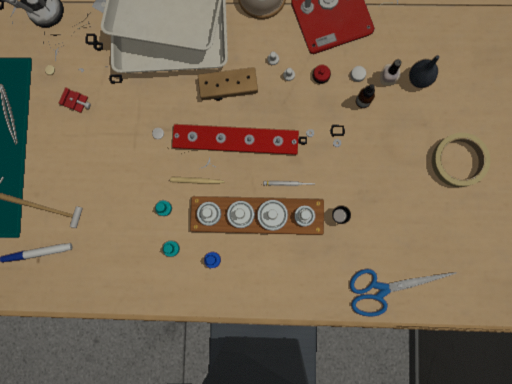

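```bash
cat > h.py <<'E'
import numpy as np,cv2
from workcell import bot
def ray(n,uv,z):
    m=bot.camera_model(n);T=m["camera_from_world"];R,t=T[:3,:3],T[:3,3]
    d=R.T@np.array([(uv[0]-m["cx"])/m["fx"],-(uv[1]-m["cy"])/m["fy"],-1]);c=-R.T@t
    return (c+d*(z-c[2])/d[2])[:2]
def proj(n,p):
    m=bot.camera_model(n);q=m["camera_from_world"]@np.r_[p,1]
    return np.array([m["cx"]-m["fx"]*q[0]/q[2],m["cy"]+m["fy"]*q[1]/q[2]])
def rect(n,mask,z):
    "longest-blob rectangle cast onto plane z: centre, sides mm, row angle deg (0 = along y)"
    cs,_=cv2.findContours(mask,cv2.RETR_EXTERNAL,cv2.CHAIN_APPROX_NONE);c=max(cs,key=cv2.contourArea)
    w=np.array([ray(n,p,z) for p in c[:,0]+0.0]);r=cv2.minAreaRect((w*1000).astype(np.float32))
    b=cv2.boxPoints(r);e=max([b[1]-b[0],b[2]-b[1]],key=np.linalg.norm);e=e*np.sign(e[1])
    return np.array(r[0])/1000,r[1],np.degrees(np.arctan2(-e[0],e[1]))
E
python3 - <<'E'
from h import *
im=cv2.imread("pics/top0.png");hsv=cv2.cvtColor(im,cv2.COLOR_BGR2HSV)
H,S,V=cv2.split(hsv);print(hsv[228,200],hsv[228,320],hsv[240,250],hsv[135,200])
red=(((H<6)|(H>172))&(S>150)&(V>60)).astype(np.uint8)*255
red[:110]=0;red[165:]=0
print("rail",rect("top",red,.012))
c,_,a=rect("top",red,.012);a=np.radians(a)
for y in(.081,.027,-.027,-.081):
    p=c+y*np.array([-np.sin(a),np.cos(a)]);print(p,proj("top",[*p,.022]),proj("top",[*p,.012]))
g=im[105:245,145:365];cv2.imwrite("pics/c1.png",cv2.resize(g,None,fx=3.6,fy=3.6,interpolation=cv2.INTER_CUBIC))
E
```

```text
[ 14 172 113] [ 14 165 124] [ 17  93 154] [  2 226 124]
rail (array([0.60715582, 0.04195956]), (237.09825134277344, 45.16672134399414), np.float32(-2.0736873))
[0.61008679 0.12290651] [191.24696017 135.50193865] [192.16152406 136.70492618]
[0.60813281 0.06894188] [220.00902696 137.04090132] [220.61563583 138.23012151]
[0.60617883 0.01497724] [248.90799006 138.5871889 ] [249.20371458 139.76249778]
[ 0.60422486 -0.0389874 ] [277.94482516 140.1408535 ] [277.92670469 141.30210552]
```

View pics/c1.png

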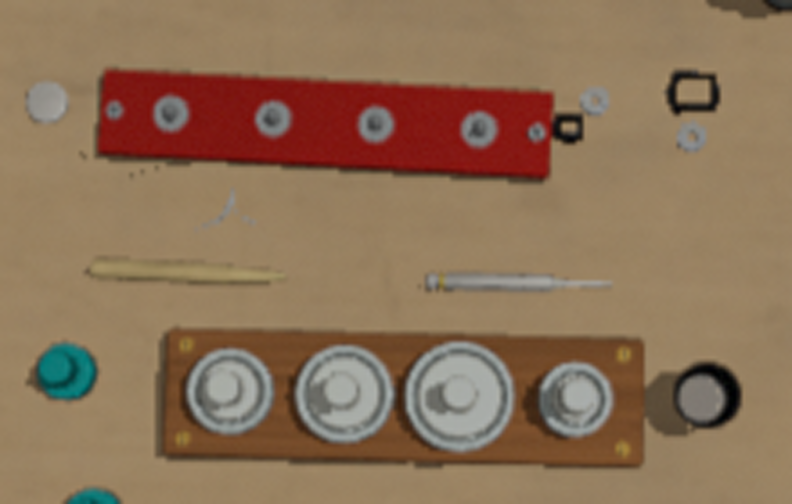

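The top view shows the pairs from the left as b (207,213), c (240,213), d (273,214), a (306,215). The rail spigots are at (192,136), (221,138), (249,140) and (278,141). Things that could be taken for an upper die: the teal look-alikes (163,208) and (171,249), the blue one (212,260), the black jar (341,215), and white caps elsewhere. The white dies standing in cups on the block are the ones described.

```bash
python3 - <<'E'
from h import *
im=cv2.imread("pics/top0.png");hsv=cv2.cvtColor(im,cv2.COLOR_BGR2HSV)
m=cv2.inRange(hsv,(5,125,50),(20,255,190));k=cv2.inRange(hsv,(0,0,60),(180,90,255))
roi=np.zeros_like(m);roi[190:242,183:330]=255
c,s,a=rect("top",cv2.morphologyEx(m&roi,cv2.MORPH_CLOSE,np.ones((5,5))),.018);print("block",c,s,a)
a=np.radians(a)
stems=[(224,388),(342,389),(461,393),(578,396)]
for y,st in zip((.087,.029,-.029,-.087),stems):
    p=c+y*np.array([-np.sin(a),np.cos(a)])
    u=(np.array(st)+.5)/3.6-.5+[145,105]
    print("peg",p,"stem top ray",ray("top",u,.059),proj("scene",[*p,.059]))
sc=cv2.imread("pics/scene0.png")[140:245,150:310]
cv2.imwrite("pics/c2.png",cv2.resize(sc,None,fx=5,fy=5,interpolation=cv2.INTER_CUBIC))
E
```

```text
block [ 0.46444714 -0.00234653] (244.43727111816406, 65.43632507324219) -0.0018741593
peg [0.46444999 0.08465347] stem top ray [0.46450481 0.08295143] [199.79270578 187.3162592 ]
peg [0.46444809 0.02665347] stem top ray [0.4653631  0.02524275] [221.2985904  194.52268368]
peg [ 0.46444619 -0.03134653] stem top ray [ 0.46476934 -0.03271679] [243.58830241 201.99176152]
peg [ 0.4644443  -0.08934652] stem top ray [ 0.46464103 -0.08941062] [266.70548959 209.73811869]
```

View pics/c2.png

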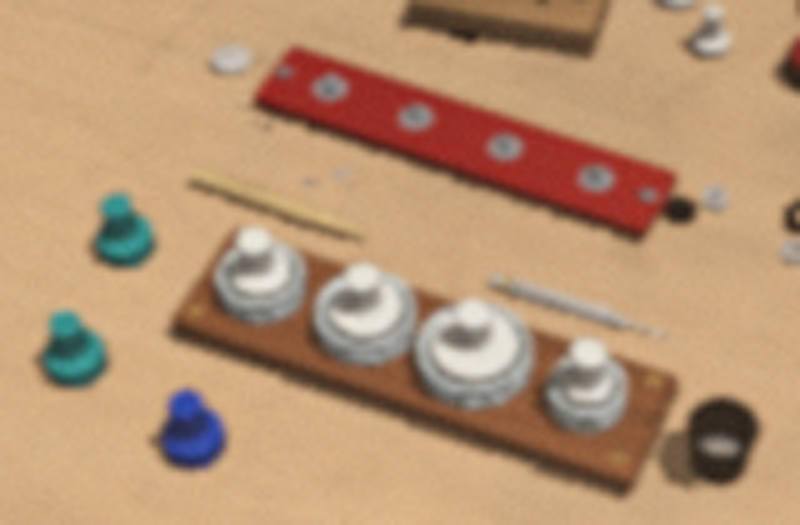

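Both views agree on the stems: b (.4645,.083), c (.465,.0253), d (.4647,-.0325), a (.4645,-.0895). I'll grip along world x, so the tool yaw is 90.

Call:
{"fn": "carry_out", "kwargs": {"linear": [[0.68,-0.935,0],[0.68,-0.935,0],[0.68,-0.935,0],[0.68,-0.935,0],[0.68,-0.935,0],[0.68,-0.935,0],[0.68,-0.935,0],[0.68,-0.935,0],[0.68,-0.935,0],[0.68,-0.935,0],[0.68,-0.935,0],[0.68,-0.935,0]], "rotation": [[0,0,-0.393],[0,0,-0.393],[0,0,-0.393],[0,0,-0.393],[0,0,-0.393],[0,0,-0.393],[0,0,-0.393],[0,0,-0.393],[0,0,-0.393],[0,0,-0.393],[0,0,-0.393],[0,0,-0.393]], "grip": [0,0,0,0,0,0,0,0,0,0,0,0], "grip_force": 40}}

```text
time: 1.3
ee_pos: [0.3011, 0.3072, 0.2124]
tcp_rot: [-180.0, 0.0, 127.7]
wrist_force: [-0.3, 0.2, -0.5]
opening: 0.0427
grasp_force: 0.0
```

Call:
{"fn": "carry_out", "kwargs": {"linear": [[0.68,-0.935,0],[0.68,-0.935,0],[0.68,-0.935,0],[0.68,-0.935,0],[0.68,-0.935,0],[0.68,-0.935,0],[0.68,-0.935,0],[0.68,-0.935,0],[0.68,-0.935,0],[0.68,-0.935,0],[0.68,-0.935,0],[0,0,0]], "rotation": [[0,0,-0.393],[0,0,-0.393],[0,0,-0.393],[0,0,-0.393],[0,0,-0.393],[0,0,-0.393],[0,0,-0.393],[0,0,-0.393],[0,0,-0.393],[0,0,-0.393],[0,0,-0.393],[0,0,-0.393]], "grip": [0,0,0,0,0,0,0,0,0,0,0,0]}}

```text
time: 2.5
ee_pos: [0.4513, 0.1007, 0.212]
tcp_rot: [-180.0, 0.0, 89.8]
wrist_force: [-0.2, 1.0, -0.2]
opening: 0.0427
grasp_force: 0.0
```

Call:
{"fn": "carry_out", "kwargs": {"linear": [[0.66,-0.87,-0.5],[0,0,-1],[0,0,-1],[0,0,-1],[0,0,-1],[0,0,-1],[0,0,-1],[0,0,-0.65],[0,0,-0.5],[0,0,-0.5],[0,0,0],[0,0,0]], "rotation": [[0,0,0],[0,0,0],[0,0,0],[0,0,0],[0,0,0],[0,0,0],[0,0,0],[0,0,0],[0,0,0],[0,0,0],[0,0,0],[0,0,0]], "grip": [0,0,0,0,0,0,0,0,0,0,0,0]}}

```text
time: 3.7
ee_pos: [0.4637, 0.085, 0.05]
tcp_rot: [180.0, -0.0, 90.1]
wrist_force: [-0.1, 0.1, 0.5]
opening: 0.0427
grasp_force: 0.0
```

```bash
python3 - <<'E'
from h import *
cv2.imwrite("pics/c3.png",cv2.resize(bot.camera("scene")[100:250,130:330],None,fx=4,fy=4,interpolation=cv2.INTER_CUBIC))
E
```

```text
(no output)
```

View pics/c3.png

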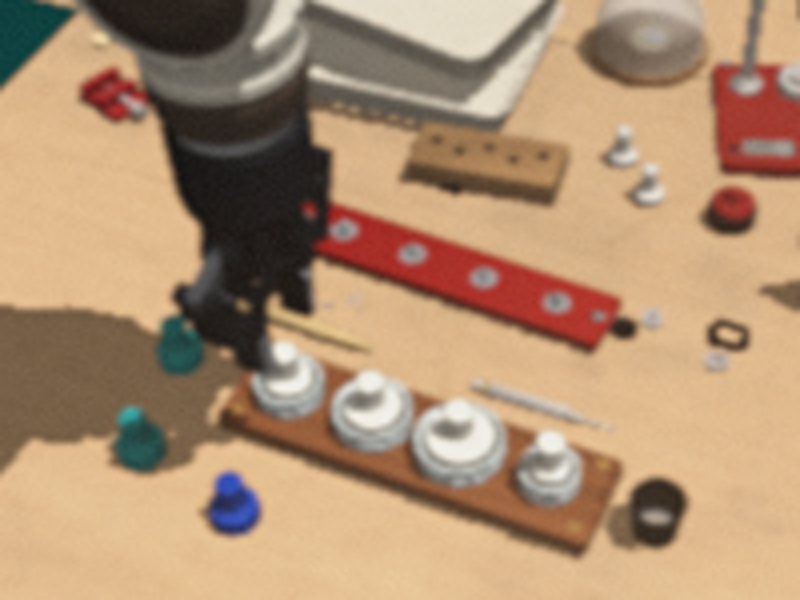

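Call:
{"fn": "carry_out", "kwargs": {"linear": [[0,0,0],[0,0,0],[0,0,0],[0,0,0],[0,0,0],[0,0,0],[0,0,0]], "rotation": [[0,0,0],[0,0,0],[0,0,0],[0,0,0],[0,0,0],[0,0,0],[0,0,0]], "grip": [1,1,1,1,1,1,1]}}

```text
time: 4.45
ee_pos: [0.4635, 0.085, 0.0497]
tcp_rot: [-180.0, -0.0, 90.1]
wrist_force: [-0.3, -0.2, -0.1]
opening: -0.0001
grasp_force: 0.0
```

```bash
python3 - <<'E'
from h import *
cv2.imwrite("pics/c4.png",cv2.resize(bot.camera("scene")[140:220,160:260],None,fx=7,fy=7,interpolation=cv2.INTER_CUBIC))
E
```

```text
(no output)
```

View pics/c4.png

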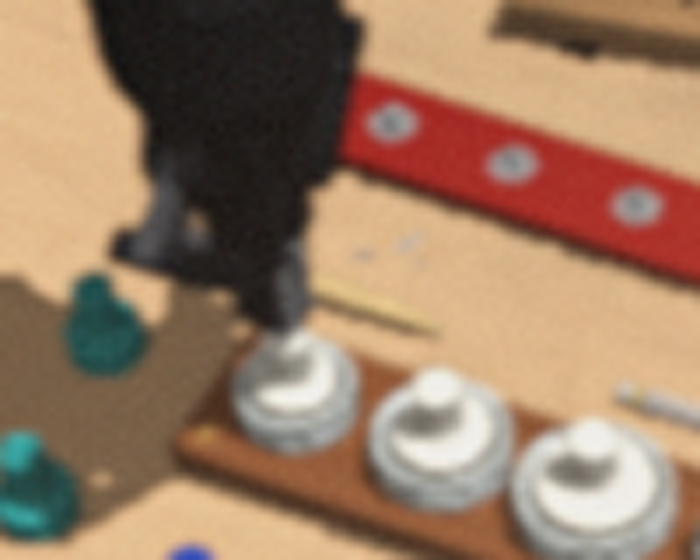

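```bash
python3 - <<'E'
from h import *
print(bot.get_obs())
for z in(.042,.059):print(proj("scene",[.4635,.085,z]),proj("top",[.4635,.085,z]))
a=cv2.resize(bot.camera("top")[165:245,160:260],None,fx=7,fy=7,interpolation=cv2.INTER_CUBIC)
cv2.imwrite("pics/c5.png",a)
E
```

```text
{'time': 4.5, 'q': array([ 1.03922137e+01, -5.80734245e+00, -1.86770413e+01,  7.71326248e+01,
       -1.03707032e-03,  1.00331999e+02]), 'qd': array([-0.01039997,  0.13656761,  0.0117596 ,  0.06588389,  0.08545047,
       -0.02986349]), 'joint_efforts': array([-3.13468707e-03, -4.00934207e+01,  4.65149653e+01,  2.22139708e-03,
       -1.08663926e-04,  3.84790866e-08]), 'ee_pos': array([0.4635526 , 0.08500712, 0.04968238]), 'tcp_rot': array([-1.79997900e+02,  1.43699122e-03,  9.00602147e+01]), 'wrist_force': array([-1.13556505, -0.42335403, -0.12647037]), 'torque': array([-0.03252612,  0.03142917,  0.02308895]), 'grasp_force': 0.0, 'opening': 0.0003435795941010255}
[200.37267139 192.06237015] [207.03920083 213.62230496]
[199.47448305 187.55010989] [205.6796389  212.96014994]
```

View pics/c5.png

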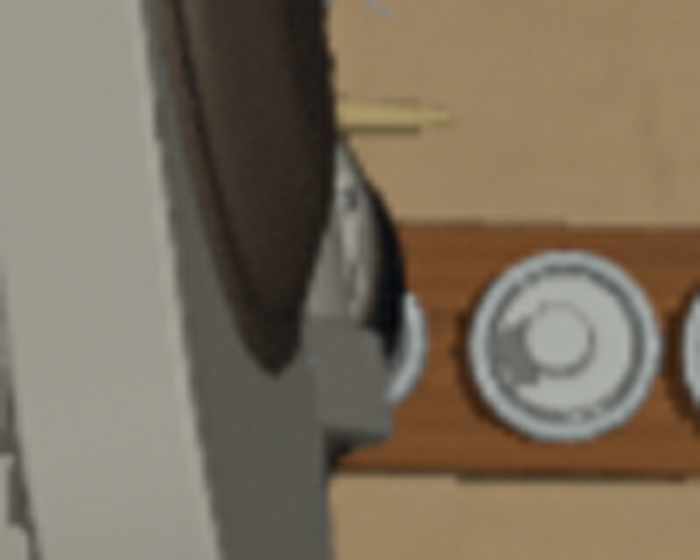

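Call:
{"fn": "carry_out", "kwargs": {"linear": [[0,0,0],[0,0,0],[0,0,0],[0,0,0],[0.05,-0.08,-0.3],[0,0,-0.3],[0,0,-0.3],[0,0,0]], "rotation": [[0,0,0],[0,0,0],[0,0,0],[0,0,0],[0,0,0],[0,0,0],[0,0,0],[0,0,0]], "grip": [0.1,0.1,0.1,0.1,0.1,0.1,0.1,0.1]}}

```text
time: 5.35
ee_pos: [0.4638, 0.0832, 0.0304]
tcp_rot: [-179.9, 0.0, 90.1]
wrist_force: [-0.4, 0.8, -0.3]
opening: 0.0385
grasp_force: 0.0
```

Call:
{"fn": "carry_out", "kwargs": {"linear": [[0,0,0],[0,0,0],[0,0,0],[0,0,0],[0,0,0],[0,0,0]], "rotation": [[0,0,0],[0,0,0],[0,0,0],[0,0,0],[0,0,0],[0,0,0]], "grip": [1,1,1,1,1,1]}}

```text
time: 5.95
ee_pos: [0.4647, 0.0834, 0.0318]
tcp_rot: [180.0, -0.0, 90.1]
wrist_force: [0.4, 0.1, 1.5]
opening: 0.0136
grasp_force: 39.1
```

```bash
python3 - <<'E'
from h import *
cv2.imwrite("pics/c6.png",cv2.resize(bot.camera("scene")[140:220,160:260],None,fx=7,fy=7,interpolation=cv2.INTER_CUBIC))
E
```

```text
(no output)
```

View pics/c6.png

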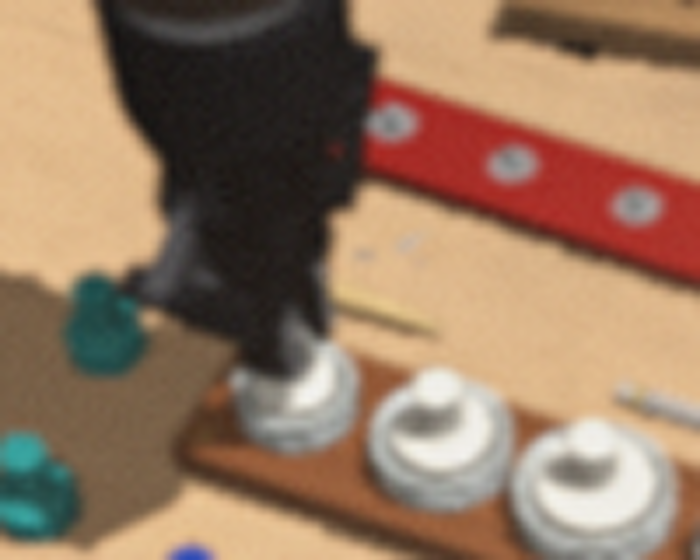

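Call:
{"fn": "carry_out", "kwargs": {"linear": [[0,0,0.2],[0,0,0.4],[0,0,0.8],[0,0,1],[0,0,1],[0,0,0.6],[0,0,0]], "rotation": [[0,0,0],[0,0,0],[0,0,0],[0,0,0],[0,0,0],[0,0,0],[0,0,0]], "grip": [1,1,1,1,1,1,1], "grip_force": 50}}

```text
time: 6.7
ee_pos: [0.4655, 0.0836, 0.1136]
tcp_rot: [179.8, -0.0, 90.1]
wrist_force: [0.1, -0.2, -0.3]
opening: 0.0129
grasp_force: 48.8
```

```bash
python3 - <<'E'
from h import *
p=bot.get_obs()["ee_pos"];print(p)
for dz in(-.022,-.008,.014):print(proj("scene",p+[0,0,dz]))
cv2.imwrite("pics/c7.png",cv2.resize(bot.camera("scene")[110:210,150:270],None,fx=6,fy=6,interpolation=cv2.INTER_CUBIC))
E
```

```text
[0.4654675  0.08358638 0.11358183]
[198.61552052 178.10352653]
[197.82135461 174.04669426]
[196.53050139 167.45263764]
```

View pics/c7.png

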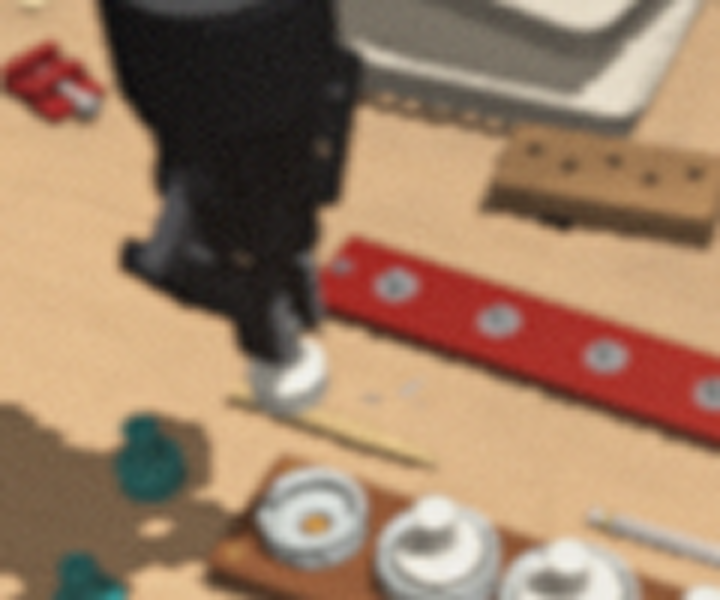

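Call:
{"fn": "carry_out", "kwargs": {"linear": [[0.5,0.12,0],[0.9,0.25,0],[0.9,0.25,0],[0.9,0.25,0],[0.9,0.25,0],[0.9,0.25,0],[0.9,0.25,0],[0.9,0.25,0],[0.45,0.1,-0.5],[0,0,-1],[0,0,-1],[0,0,-0.7]], "rotation": [[0,0,0],[0,0,0],[0,0,0],[0,0,0],[0,0,0],[0,0,0],[0,0,0],[0,0,0],[0,0,0],[0,0,0],[0,0,0],[0,0,0]], "grip": [1,1,1,1,1,1,1,1,1,1,1,1]}}

```text
time: 7.95
ee_pos: [0.6085, 0.1226, 0.0444]
tcp_rot: [-179.8, 0.0, 90.1]
wrist_force: [0.2, -0.5, 0.4]
opening: 0.013
grasp_force: 48.9
```

```bash
python3 - <<'E'
from h import *
p=bot.get_obs()["ee_pos"];print(p)
print("bottom",proj("scene",p+[0,0,-.0088]))
r=np.radians(-2.074);c=np.array([.60716,.04196])
for y in(.081,.027,-.027,-.081):
    q=c+y*np.array([-np.sin(r),np.cos(r)]);print(proj("scene",[*q,.017]))
print("c2 spigots",[(150+a/5,140+b/5) for a,b in((330,87),(416,116),(505,147),(596,178))])
cv2.imwrite("pics/c8.png",cv2.resize(bot.camera("scene")[110:190,170:290],None,fx=6,fy=6,interpolation=cv2.INTER_CUBIC))
E
```

```text
[0.60851319 0.12258372 0.04443852]
bottom [214.37880615 151.82360061]
[215.19064065 156.31033538]
[232.44080198 162.142605  ]
[250.23914707 168.16021524]
[268.61222849 174.3721435 ]
c2 spigots [(216.0, 157.4), (233.2, 163.2), (251.0, 169.4), (269.2, 175.6)]
```

View pics/c8.png

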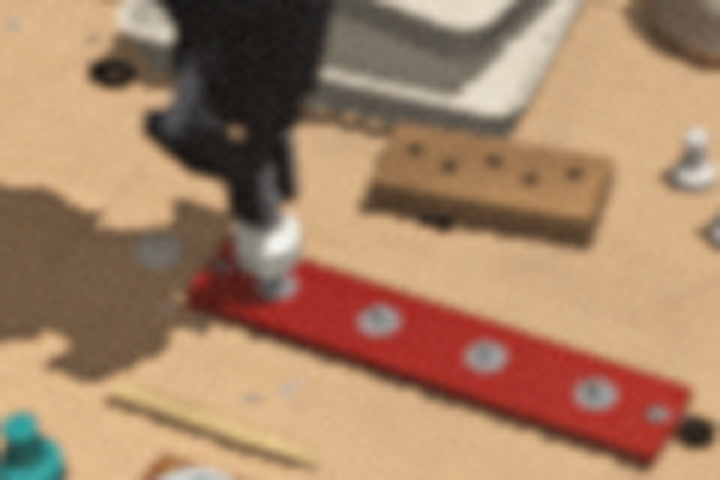

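Call:
{"fn": "carry_out", "kwargs": {"linear": [[0.03,-0.03,-0.3],[0,0,-0.3],[0,0,-0.3],[0,0,-0.28],[0,0,0]], "rotation": [[0,0,0],[0,0,0],[0,0,0],[0,0,0],[0,0,0]], "grip": [1,1,1,1,1]}}

```text
time: 8.5
ee_pos: [0.6098, 0.1222, 0.0234]
tcp_rot: [-180.0, 0.0, 90.1]
wrist_force: [0.5, -0.8, -0.7]
opening: 0.0128
grasp_force: 48.9
```

Call:
{"fn": "carry_out", "kwargs": {"linear": [[0,0,-0.1],[0,0,0],[0,0,0]], "rotation": [[0,0,0],[0,0,0],[0,0,0]], "grip": [1,1,1]}}

```text
time: 8.8
ee_pos: [0.6103, 0.1223, 0.0223]
tcp_rot: [180.0, -0.0, 90.1]
wrist_force: [-0.1, -0.3, 0.6]
opening: 0.0135
grasp_force: 48.9
```

Call:
{"fn": "carry_out", "kwargs": {"linear": [[0,0,-0.06],[0,0,0],[0,0,0],[0,0,0],[0,0,0],[0,0,0]], "rotation": [[0,0,0],[0,0,0],[0,0,0],[0,0,0],[0,0,0],[0,0,0]], "grip": [1,1,0.1,0.1,0.1,0.1]}}

```text
time: 9.4
ee_pos: [0.6102, 0.1222, 0.0209]
tcp_rot: [180.0, 0.0, 90.1]
wrist_force: [-0.1, 0.4, 0.7]
opening: 0.0385
grasp_force: 0.0
```

Call:
{"fn": "carry_out", "kwargs": {"linear": [[0,0,0.5],[0,0,1],[0,0,1],[0,0,1],[0,0,0.7],[0,0,0]], "rotation": [[0,0,0],[0,0,0],[0,0,0],[0,0,0],[0,0,0],[0,0,0]], "grip": [0.1,0.1,0.1,0.1,0.1,0.1]}}

```text
time: 10.0
ee_pos: [0.6113, 0.1224, 0.1076]
tcp_rot: [179.8, -0.0, 90.1]
wrist_force: [0.7, 0.4, 0.4]
opening: 0.0386
grasp_force: 0.0
```

```bash
python3 - <<'E'
from h import *
p=bot.get_obs()["ee_pos"];print(p)
print(proj("scene",[.6101,.1229,.048]),proj("scene",[.6101,.1229,.012]))
cv2.imwrite("pics/c9.png",cv2.resize(bot.camera("scene")[130:210,170:290],None,fx=6,fy=6,interpolation=cv2.INTER_CUBIC))
E
```

```text
[0.61126791 0.12243218 0.10759039]
[214.10274191 148.09772782] [215.36543296 157.59640488]
```

View pics/c9.png

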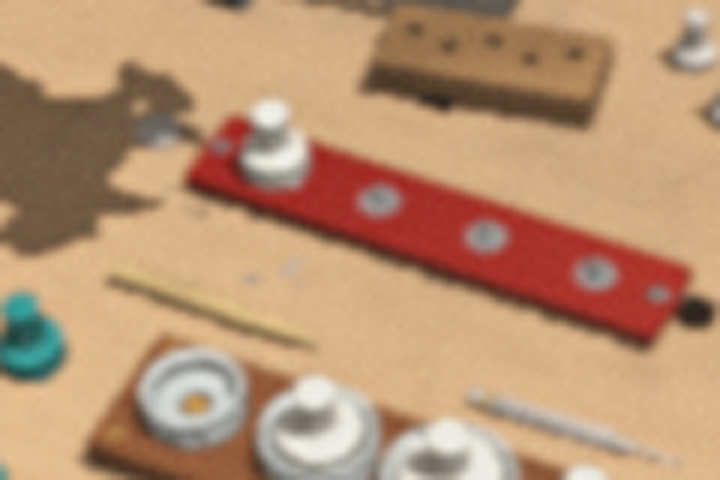

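Call:
{"fn": "carry_out", "kwargs": {"linear": [[-0.92,-0.61,0],[-0.92,-0.61,0],[-0.92,-0.61,0],[-0.92,-0.61,0],[-0.92,-0.61,0],[-0.92,-0.61,0],[-0.92,-0.61,0],[-0.88,-0.58,0],[0,0,-0.8],[0,0,-1],[0,0,-1],[0,0,0]], "rotation": [[0,0,0],[0,0,0],[0,0,0],[0,0,0],[0,0,0],[0,0,0],[0,0,0],[0,0,0],[0,0,0],[0,0,0],[0,0,0],[0,0,0]], "grip": [0.1,0.1,0.1,0.1,0.1,0.1,0.1,0.1,0.1,0.1,0.1,0.1]}}

```text
time: 11.25
ee_pos: [0.4615, 0.025, 0.0454]
tcp_rot: [-179.7, 0.0, 90.0]
wrist_force: [-0.2, -0.0, -0.1]
opening: 0.0387
grasp_force: 0.0
```

Call:
{"fn": "carry_out", "kwargs": {"linear": [[0.12,0,-0.35],[0,0,-0.32],[0,0,0]], "rotation": [[0,0,0],[0,0,0],[0,0,0]], "grip": [0.1,0.1,0.1]}}

```text
time: 11.55
ee_pos: [0.466, 0.0252, 0.035]
tcp_rot: [-180.0, 0.0, 90.1]
wrist_force: [-0.2, -0.4, -0.6]
opening: 0.0383
grasp_force: 0.0
```

Call:
{"fn": "carry_out", "kwargs": {"linear": [[0,0,0],[0,0,0],[0,0,0],[0,0,0],[0,0,0],[0,0,0]], "rotation": [[0,0,0],[0,0,0],[0,0,0],[0,0,0],[0,0,0],[0,0,0]], "grip": [1,1,1,1,1,1]}}

```text
time: 12.15
ee_pos: [0.4664, 0.0252, 0.0359]
tcp_rot: [180.0, -0.0, 90.1]
wrist_force: [-1.0, -0.8, 5.6]
opening: 0.0116
grasp_force: 49.2
```

Call:
{"fn": "carry_out", "kwargs": {"linear": [[0,0,0.2],[0,0,0.4],[0,0,0.8],[0,0,1],[0,0,1],[0,0,0.6],[0,0,0]], "rotation": [[0,0,0],[0,0,0],[0,0,0],[0,0,0],[0,0,0],[0,0,0],[0,0,0]], "grip": [1,1,1,1,1,1,1]}}

```text
time: 12.85
ee_pos: [0.467, 0.0253, 0.1172]
tcp_rot: [179.9, -0.0, 90.1]
wrist_force: [0.5, 0.2, 0.1]
opening: 0.0118
grasp_force: 48.8
```

```bash
python3 - <<'E'
from h import *
p=bot.get_obs()["ee_pos"];print(p)
for dz in(-.013,-.009):print((proj("scene",p+[0,0,dz])-[170,120])*6)
cv2.imwrite("pics/c10.png",cv2.resize(bot.camera("scene")[120:220,170:290],None,fx=6,fy=6,interpolation=cv2.INTER_CUBIC))
E
```

```text
[0.4670159  0.02526711 0.11718362]
[304.32854895 367.79649127]
[303.44561487 360.77492449]
```

View pics/c10.png

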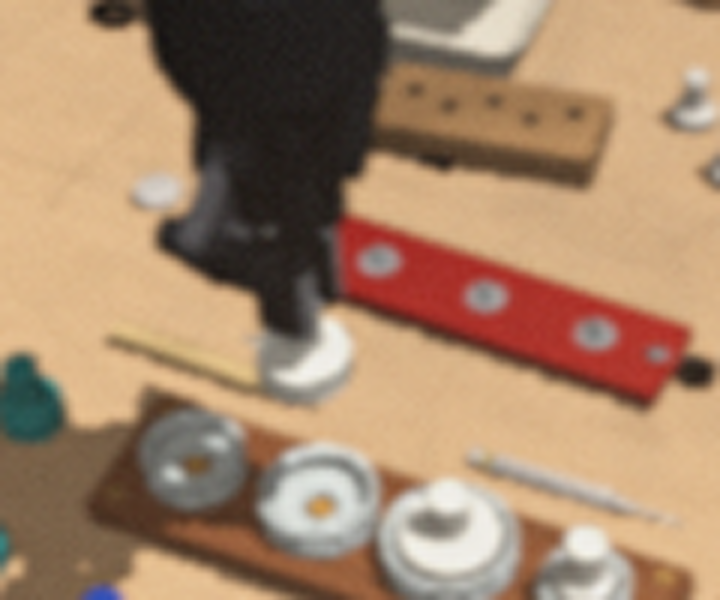

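Call:
{"fn": "carry_out", "kwargs": {"linear": [[0.5,0.16,0],[0.9,0.28,0],[0.9,0.28,0],[0.9,0.28,0],[0.9,0.28,0],[0.9,0.28,0],[0.9,0.28,0],[0.9,0.28,0],[0.25,0.04,-0.5],[0,0,-1],[0,0,-1],[0,0,-0.7]], "rotation": [[0,0,0],[0,0,0],[0,0,0],[0,0,0],[0,0,0],[0,0,0],[0,0,0],[0,0,0],[0,0,0],[0,0,0],[0,0,0],[0,0,0]], "grip": [1,1,1,1,1,1,1,1,1,1,1,1]}}

```text
time: 14.1
ee_pos: [0.6059, 0.0683, 0.0483]
tcp_rot: [-179.8, 0.0, 90.1]
wrist_force: [-0.3, 0.0, -1.0]
opening: 0.0123
grasp_force: 48.9
```

Call:
{"fn": "carry_out", "kwargs": {"linear": [[0,0,-0.3],[0,0,-0.3],[0,0,-0.3],[0,0,-0.2],[0,0,0],[0,0,0]], "rotation": [[0,0,0],[0,0,0],[0,0,0],[0,0,0],[0,0,0],[0,0,0]], "grip": [1,1,1,1,1,1]}}

```text
time: 14.7
ee_pos: [0.6074, 0.0684, 0.0299]
tcp_rot: [180.0, -0.0, 90.1]
wrist_force: [0.3, 0.5, -0.8]
opening: 0.0123
grasp_force: 48.9
```

Call:
{"fn": "carry_out", "kwargs": {"linear": [[0,0,-0.15],[0,0,-0.1],[0,0,0],[0,0,0]], "rotation": [[0,0,0],[0,0,0],[0,0,0],[0,0,0]], "grip": [1,1,1,1]}}

```text
time: 15.1
ee_pos: [0.6073, 0.0685, 0.025]
tcp_rot: [180.0, -0.0, 90.1]
wrist_force: [-1.8, -0.2, 3.5]
opening: 0.0117
grasp_force: 49.4
```

Call:
{"fn": "carry_out", "kwargs": {"linear": [[0,0,0],[0,0,0],[0,0,0],[0,0,0],[0,0,0.4],[0,0,1],[0,0,1],[0,0,1],[0,0,0.7],[0,0,0]], "rotation": [[0,0,0],[0,0,0],[0,0,0],[0,0,0],[0,0,0],[0,0,0],[0,0,0],[0,0,0],[0,0,0],[0,0,0]], "grip": [0.1,0.1,0.1,0.1,0.1,0.1,0.1,0.1,0.1,0.1]}}

```text
time: 16.1
ee_pos: [0.6083, 0.0685, 0.1091]
tcp_rot: [179.8, -0.0, 90.1]
wrist_force: [0.3, -0.7, 0.8]
opening: 0.0386
grasp_force: 0.0
```

Call:
{"fn": "carry_out", "kwargs": {"linear": [[-0.9,-0.63,0],[-0.9,-0.63,0],[-0.9,-0.63,0],[-0.9,-0.63,0],[-0.9,-0.63,0],[-0.9,-0.63,0],[-0.9,-0.63,0],[-0.85,-0.63,0],[0,0,-0.8],[0,0,-1],[0,0,-1],[0,0,0]], "rotation": [[0,0,0],[0,0,0],[0,0,0],[0,0,0],[0,0,0],[0,0,0],[0,0,0],[0,0,0],[0,0,0],[0,0,0],[0,0,0],[0,0,0]], "grip": [0.1,0.1,0.1,0.1,0.1,0.1,0.1,0.1,0.1,0.1,0.1,0.1]}}

```text
time: 17.3
ee_pos: [0.4621, -0.0323, 0.0473]
tcp_rot: [-179.7, -0.0, 90.1]
wrist_force: [-0.4, -1.0, -0.1]
opening: 0.0386
grasp_force: 0.0
```

Call:
{"fn": "carry_out", "kwargs": {"linear": [[0,0,0],[0,0,0]], "rotation": [[0,0,0],[0,0,0]], "grip": [0.1,0.1]}}

```text
time: 17.5
ee_pos: [0.4646, -0.0324, 0.0513]
tcp_rot: [179.9, 0.0, 90.1]
wrist_force: [-0.1, -0.8, 0.3]
opening: 0.0387
grasp_force: 0.0
```

```bash
python3 - <<'E'
from h import *
print((proj("scene",[.6081,.0689,.048])-[170,120])*6,(proj("scene",[.6081,.0689,.012])-[170,120])*6)
cv2.imwrite("pics/c11.png",cv2.resize(bot.camera("scene")[120:220,170:290],None,fx=6,fy=6,interpolation=cv2.INTER_CUBIC))
E
```

```text
[370.64216749 203.75762147] [375.32831018 260.64179393]
```

View pics/c11.png

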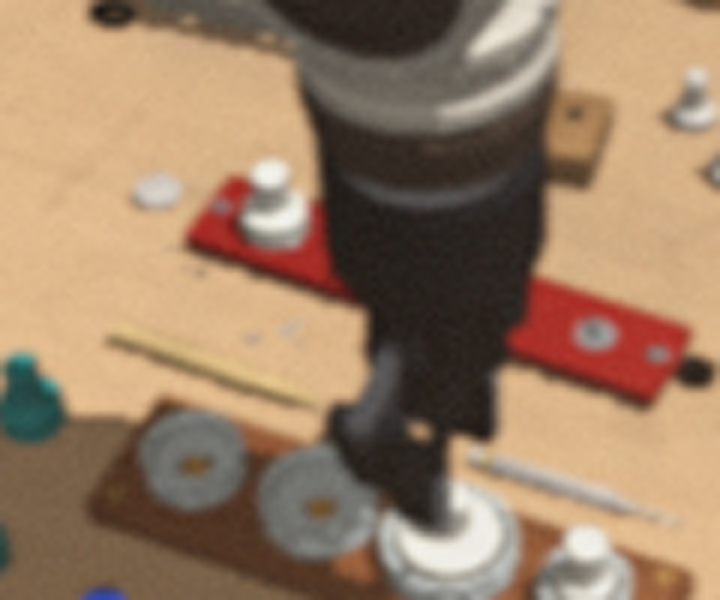

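Call:
{"fn": "carry_out", "kwargs": {"linear": [[0,0,-0.35],[0,0,-0.35],[0,0,-0.25],[0,0,0],[0,0,0]], "rotation": [[0,0,0],[0,0,0],[0,0,0],[0,0,0],[0,0,0]], "grip": [0.1,0.1,0.1,0.1,0.1]}}

```text
time: 18.05
ee_pos: [0.464, -0.0324, 0.0313]
tcp_rot: [-180.0, -0.0, 90.1]
wrist_force: [0.1, -0.1, 0.5]
opening: 0.0384
grasp_force: 0.0
```

Call:
{"fn": "carry_out", "kwargs": {"linear": [[0,0,0],[0,0,0],[0,0,0],[0,0,0],[0,0,0],[0,0,0]], "rotation": [[0,0,0],[0,0,0],[0,0,0],[0,0,0],[0,0,0],[0,0,0]], "grip": [1,1,1,1,1,1]}}

```text
time: 18.65
ee_pos: [0.4645, -0.0324, 0.0318]
tcp_rot: [180.0, 0.0, 90.1]
wrist_force: [0.2, -0.5, 4.2]
opening: 0.0127
grasp_force: 48.9
```

Call:
{"fn": "carry_out", "kwargs": {"linear": [[0,0,0.2],[0,0,0.4],[0,0,0.8],[0,0,1],[0,0,1],[0,0,0.6],[0,0,0]], "rotation": [[0,0,0],[0,0,0],[0,0,0],[0,0,0],[0,0,0],[0,0,0],[0,0,0]], "grip": [1,1,1,1,1,1,1]}}

```text
time: 19.35
ee_pos: [0.465, -0.0325, 0.1132]
tcp_rot: [179.8, 0.0, 90.1]
wrist_force: [-0.1, 0.4, -1.2]
opening: 0.0131
grasp_force: 48.8
```

Call:
{"fn": "carry_out", "kwargs": {"linear": [[0.5,0.16,0],[0.9,0.3,0],[0.9,0.3,0],[0.9,0.3,0],[0.9,0.3,0],[0.9,0.3,0],[0.9,0.3,0],[0.9,0.3,0],[0.27,0.11,-0.5],[0,0,-1],[0,0,-1],[0,0,-0.7]], "rotation": [[0,0,0],[0,0,0],[0,0,0],[0,0,0],[0,0,0],[0,0,0],[0,0,0],[0,0,0],[0,0,0],[0,0,0],[0,0,0],[0,0,0]], "grip": [1,1,1,1,1,1,1,1,1,1,1,1]}}

```text
time: 20.55
ee_pos: [0.6043, 0.0151, 0.0443]
tcp_rot: [-179.8, 0.0, 90.1]
wrist_force: [-0.3, 0.1, -1.1]
opening: 0.0129
grasp_force: 48.9
```

Call:
{"fn": "carry_out", "kwargs": {"linear": [[0,0,-0.3],[0,0,-0.3],[0,0,-0.3],[0,0,-0.25],[0,0,0],[0,0,0]], "rotation": [[0,0,0],[0,0,0],[0,0,0],[0,0,0],[0,0,0],[0,0,0]], "grip": [1,1,1,1,1,1]}}

```text
time: 21.15
ee_pos: [0.6057, 0.015, 0.0248]
tcp_rot: [180.0, 0.0, 90.1]
wrist_force: [0.8, 0.2, -0.6]
opening: 0.013
grasp_force: 48.9
```

Call:
{"fn": "carry_out", "kwargs": {"linear": [[0,0,-0.1],[0,0,-0.1],[0,0,0],[0,0,0]], "rotation": [[0,0,0],[0,0,0],[0,0,0],[0,0,0]], "grip": [1,1,1,1]}}

```text
time: 21.55
ee_pos: [0.6059, 0.015, 0.0209]
tcp_rot: [179.9, 0.0, 90.1]
wrist_force: [1.1, 0.3, 1.9]
opening: 0.013
grasp_force: 49.1
```

Call:
{"fn": "carry_out", "kwargs": {"linear": [[0,0,0],[0,0,0],[0,0,0],[0,0,0],[0,0,0.4],[0,0,1],[0,0,1],[0,0,1],[0,0,0.9],[0,0,0]], "rotation": [[0,0,0],[0,0,0],[0,0,0],[0,0,0],[0,0,0],[0,0,0],[0,0,0],[0,0,0],[0,0,0],[0,0,0]], "grip": [0.1,0.1,0.1,0.1,0.1,0.1,0.1,0.1,0.1,0.1]}}

```text
time: 22.55
ee_pos: [0.6069, 0.0151, 0.1098]
tcp_rot: [179.7, -0.0, 90.1]
wrist_force: [0.2, 0.6, 1.1]
opening: 0.0386
grasp_force: 0.0
```

Call:
{"fn": "carry_out", "kwargs": {"linear": [[-0.9,-0.65,0],[-0.9,-0.65,0],[-0.9,-0.65,0],[-0.9,-0.65,0],[-0.9,-0.65,0],[-0.9,-0.65,0],[-0.9,-0.65,0],[-0.77,-0.67,0],[0,0,-0.8],[0,0,-1],[0,0,-1],[0,0,0]], "rotation": [[0,0,0],[0,0,0],[0,0,0],[0,0,0],[0,0,0],[0,0,0],[0,0,0],[0,0,0],[0,0,0],[0,0,0],[0,0,0],[0,0,0]], "grip": [0.1,0.1,0.1,0.1,0.1,0.1,0.1,0.1,0.1,0.1,0.1,0.1]}}

```text
time: 23.75
ee_pos: [0.4622, -0.0891, 0.0475]
tcp_rot: [-179.7, -0.1, 90.1]
wrist_force: [-0.5, 0.7, 0.2]
opening: 0.0383
grasp_force: 0.0
```

Call:
{"fn": "carry_out", "kwargs": {"linear": [[0,0,0],[0,0,0]], "rotation": [[0,0,0],[0,0,0]], "grip": [0.1,0.1]}}

```text
time: 23.95
ee_pos: [0.4647, -0.0894, 0.0515]
tcp_rot: [179.9, 0.0, 90.1]
wrist_force: [0.5, 0.3, -0.2]
opening: 0.0385
grasp_force: 0.0
```

Call:
{"fn": "carry_out", "kwargs": {"linear": [[0,0,-0.35],[0,0,-0.35],[0,0,-0.25],[0,0,0],[0,0,0]], "rotation": [[0,0,0],[0,0,0],[0,0,0],[0,0,0],[0,0,0]], "grip": [0.1,0.1,0.1,0.1,0.1]}}

```text
time: 24.45
ee_pos: [0.464, -0.0893, 0.0313]
tcp_rot: [-180.0, -0.0, 90.1]
wrist_force: [0.7, -0.3, -0.7]
opening: 0.0383
grasp_force: 0.0
```

Call:
{"fn": "carry_out", "kwargs": {"linear": [[0,0,0],[0,0,0],[0,0,0],[0,0,0],[0,0,0],[0,0,0]], "rotation": [[0,0,0],[0,0,0],[0,0,0],[0,0,0],[0,0,0],[0,0,0]], "grip": [1,1,1,1,1,1]}}

```text
time: 25.05
ee_pos: [0.4644, -0.0894, 0.0318]
tcp_rot: [180.0, 0.0, 90.1]
wrist_force: [0.5, -0.5, 4.1]
opening: 0.0133
grasp_force: 48.9
```

Call:
{"fn": "carry_out", "kwargs": {"linear": [[0,0,0.2],[0,0,0.4],[0,0,0.8],[0,0,1],[0,0,1],[0,0,0.6],[0,0,0]], "rotation": [[0,0,0],[0,0,0],[0,0,0],[0,0,0],[0,0,0],[0,0,0],[0,0,0]], "grip": [1,1,1,1,1,1,1]}}

```text
time: 25.75
ee_pos: [0.465, -0.0896, 0.1132]
tcp_rot: [179.9, 0.0, 90.1]
wrist_force: [-0.3, -0.1, -0.5]
opening: 0.013
grasp_force: 48.8
```

Call:
{"fn": "carry_out", "kwargs": {"linear": [[0.5,0.2,0],[0.9,0.32,0],[0.9,0.32,0],[0.9,0.32,0],[0.9,0.32,0],[0.9,0.32,0],[0.9,0.32,0],[0.9,0.32,0],[0.2,0.09,-0.5],[0,0,-1],[0,0,-1],[0,0,-0.7]], "rotation": [[0,0,0],[0,0,0],[0,0,0],[0,0,0],[0,0,0],[0,0,0],[0,0,0],[0,0,0],[0,0,0],[0,0,0],[0,0,0],[0,0,0]], "grip": [1,1,1,1,1,1,1,1,1,1,1,1]}}

```text
time: 26.95
ee_pos: [0.6028, -0.0386, 0.0443]
tcp_rot: [-179.8, -0.0, 90.1]
wrist_force: [0.4, -0.5, -0.8]
opening: 0.013
grasp_force: 48.9
```

Call:
{"fn": "carry_out", "kwargs": {"linear": [[0,0,-0.3],[0,0,-0.3],[0,0,-0.3],[0,0,-0.25],[0,0,0],[0,0,0]], "rotation": [[0,0,0],[0,0,0],[0,0,0],[0,0,0],[0,0,0],[0,0,0]], "grip": [1,1,1,1,1,1]}}

```text
time: 27.55
ee_pos: [0.6043, -0.0388, 0.0248]
tcp_rot: [180.0, 0.0, 90.1]
wrist_force: [0.2, -0.1, -0.0]
opening: 0.0128
grasp_force: 48.9
```

Call:
{"fn": "carry_out", "kwargs": {"linear": [[0,0,-0.1],[0,0,-0.1],[0,0,0],[0,0,0]], "rotation": [[0,0,0],[0,0,0],[0,0,0],[0,0,0]], "grip": [1,1,1,1]}}

```text
time: 27.95
ee_pos: [0.6045, -0.0388, 0.0209]
tcp_rot: [180.0, -0.0, 90.1]
wrist_force: [0.3, -0.3, 2.4]
opening: 0.0132
grasp_force: 49.1
```

Release, lift, move clear to the right.

Call:
{"fn": "carry_out", "kwargs": {"linear": [[0,0,0],[0,0,0],[0,0,0],[0,0,0],[0,0,0.4],[0,0,1],[0,0,1],[0,0,1],[0,0,1],[0,0,1],[0,0,1],[0,0,1]], "rotation": [[0,0,0],[0,0,0],[0,0,0],[0,0,0],[0,0,0],[0,0,0],[0,0,0],[0,0,0],[0,0,0],[0,0,0],[0,0,0],[0,0,0]], "grip": [0.1,0.1,0.1,0.1,0.1,0.1,0.1,0.1,0.1,0.1,0.1,0.1]}}

```text
time: 29.15
ee_pos: [0.6041, -0.0388, 0.17]
tcp_rot: [180.0, 0.0, 90.1]
wrist_force: [-0.0, -0.5, -0.3]
opening: 0.0384
grasp_force: 0.0
```

Call:
{"fn": "carry_out", "kwargs": {"linear": [[-0.7,-0.9,0],[-0.7,-0.9,0],[-0.7,-0.9,0],[-0.7,-0.9,0],[-0.7,-0.9,0],[-0.7,-0.9,0],[-0.7,-0.9,0],[-0.7,-0.9,0],[-0.7,-0.9,0],[-0.7,-0.9,0],[-0.7,-0.9,0],[-0.7,-0.9,0]], "rotation": [[0,0,0],[0,0,0],[0,0,0],[0,0,0],[0,0,0],[0,0,0],[0,0,0],[0,0,0],[0,0,0],[0,0,0],[0,0,0],[0,0,0]], "grip": [0.1,0.1,0.1,0.1,0.1,0.1,0.1,0.1,0.1,0.1,0.1,0.1]}}

```text
time: 30.35
ee_pos: [0.4355, -0.2554, 0.1692]
tcp_rot: [180.0, 0.0, 90.1]
wrist_force: [0.1, 0.1, 0.4]
opening: 0.0383
grasp_force: 0.0
```

Call:
{"fn": "carry_out", "kwargs": {"linear": [[0,0,0],[0,0,0]], "rotation": [[0,0,0],[0,0,0]], "grip": [0.1,0.1]}}

```text
time: 30.55
ee_pos: [0.4361, -0.255, 0.169]
tcp_rot: [180.0, 0.0, 90.0]
wrist_force: [-0.0, 0.4, 0.3]
opening: 0.0381
grasp_force: 0.0
```

```bash
python3 - <<'E'
from h import *
a=cv2.resize(bot.camera("scene")[140:240,170:310],None,fx=4,fy=4,interpolation=cv2.INTER_CUBIC)
b=cv2.resize(bot.camera("top")[110:245,150:330],None,fx=560/180,fy=560/180,interpolation=cv2.INTER_CUBIC)[:,:560]
im=np.vstack([a,b]);print(im.shape)
cv2.imwrite("pics/c12.png",cv2.resize(im,None,fx=.73,fy=.73))
cv2.imwrite("pics/a12.png",a);cv2.imwrite("pics/b12.png",b)
E
```

```text
(820, 560, 3)
```

View pics/c12.png

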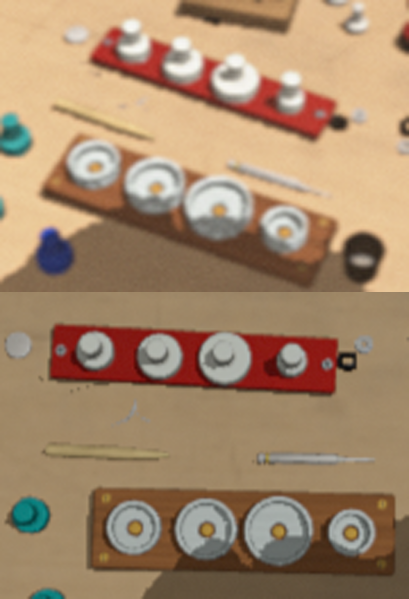

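The pictures show all four upper dies upright and seated on the rail, in the order b, c, d, a from the left. The cups are still centred on their pegs, and the arm is clear.

```bash
python3 -c "
from workcell import bot
print(bot.job_done())"
```

```text
the job is handed in; nothing more can be done
None
```

I moved all four upper dies to the red rail in matching order (b, c, d, a from the left) and handed the job in at about 31 s; the last pictures show them upright and fully down, with the lower dies still on their pegs, but hand-in returned no verdict.

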